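Sort the photographic media from a file deposit

ROBOT

A 6-joint arm with a two-finger parallel gripper is mounted at the origin on the work surface. World frame = base frame: x ahead of the robot, y to its left, z up, the work surface at z = 0. Lengths are in m, angles in rad, forces in N, time in s.
With the tool pointing down it reaches from about 0.375 to 0.9 m from the base axis. Payload 3.1 kg.
Tool frame: the origin (TCP) lies midway between the tips of the shut fingers; the grasp point (between the pads) lies 19 mm behind it; x points along the fingers, z is the direction in which the jaws open and shut, and the axes are right-handed (so a half turn about x gives the same grasp; the last joint's range is limited). The gripper opens to 85 mm and grips with 20 to 120 N. Pads are 22 mm wide; open, the fingers measure 114 mm over their backs; the gripper's body (76 mm by 85 mm) begins 54 mm behind the grasp point. The pads swing forward as they close: fully open they stand 13 mm farther back than shut.
Start: joints at [-1.474, 0.527, 1.433, -0, 1.181, -0.178], TCP at [0.17, -0.601, 0.231] pointing down, gripper open.
Joint ranges: [-3.08, 3.08], [-0.75, 2.2], [0.22, 2.44], [-1.43, 4.57], [0, 2.65], [-2.85, 2.85]. Speed limits (rad/s): [2.79, 2.79, 3.14, 3.14, 3.14, 3.14].

INTERFACE

Orientations are given as a unit quaternion [x, y, z, w].
In Python, from station import status, snapshot, camera_params, ticket gives the robot as it stands.
- The arm moves only by the tool arm_command, never from a script. Its argument "series" is a list that holds one entry, the list of rows, each a list of 4 numbers: the shift along the tool's x, y, z in mm, then the turn about the tool's x in rad. A call has 1 to 10 rows; each row shifts and turns the commanded pose from where the row before left it, along the tool's axes as they then stand; what a row does not reach is not made up. A row lasts 1/10 s, in which the tool goes at most 50 mm and 8.59 degrees, less where a joint would pass 70% of its speed; a pose out of reach is approached as far as the arm can. A call is refused whole if a number of a shift passes 50 or a number of a turn 0.15, either way. A call with a gripper value outside its range is refused whole. "jaw" is the opening in per cent of the stroke, from 0 (shut) to 100 (fully open), set as the call begins (left out, the last holds). The fingers move at their own pace and stop on an object; "force" is the grip in N (left out, the last holds). Time passes only in rows, so rows that do not move let the fingers close. It gives the time, the measured TCP pose, the force and the opening at its end, in the units of the state.
- status.sense(): the state, without advancing time (a new reading comes with each control period).
- snapshot(name): name is "side" or "top" or "wrist"; returns the picture (384x512x3 uint8, red, green, blue); there is no depth.
- camera_params(name): a dict with "fovy" (degrees; the focal length in pixels is half the picture's height over the tangent of half this angle, whatever the lens; pixels are square), "cx", "cy" (the principal point, pixels), "extrinsics" (4x4, takes a point from camera to world coordinates); the wrist camera has in their place "mount" (4x4, takes a point from camera to tool coordinates, whose origin is the TCP and whose axes are the tool frame's). Camera axes: x right, y down, z forward; pixel columns grow to the right and rows downward; lengths in m; the calibration is good to about 2 mm. A picture is of the moment at which its call begins: read the wrist's pose just before it. camera_params takes no time and is no camera call.
- ticket.sign_off(): hands the job in, once; it reports no verdict.
The state is a dict: "t": time; "q": joint angles; "qd": joint speeds; "tau": joint torques, N m; "tcp_pos": TCP position; "tool_rot": TCP orientation; "force": force on the tool from outside, world axes, zero at the start; "ft_torque": the same for the moment, N m; "finger_gap": opening from 0.0 (shut) to 1.0 (fully open).
Only numpy, scipy, OpenCV 4.12 (cv2) and the standard library are available. Lean on these libraries where they do the work, as an engineer would, in place of code of your own. Each camera call takes 0.05 s, during which the arm holds its last target. There are 200 camera calls.

TASK

Sort the loose media on the archive table into the three grey trays: both film canisters into the round tray, both slide boxes into the long tray and the cassette into the square tray. Set each one down on the floor of its tray, canisters standing lid up, boxes and cassette flat with the side up that is up now, none on top of another, rather than dropping it in from a height. Leave the brass paperweight and the paste jar where they stand.

Things in the scene. Friction and masses are not known exactly. Their poses are not given: they have to be found in the camera images.
- canister_a: Film canister: upright plastic cylinder, 34 mm in diameter, 50 mm high, black with a grey lid; starts standing on the table. Origin: centre of its underside; z along its axis, up. Weighs 25 to 50 g.
- canister_b: Film canister: upright plastic cylinder, 34 mm in diameter, 50 mm high, black with a grey lid; starts standing on the table. Origin: centre of its underside; z along its axis, up. Weighs 25 to 50 g. The same as the other canister.
- slide_box_a: Slide box: closed plastic box, white with a dark seam round it, 60 mm (its x) by 52 mm (its y) by 36 mm high (its z); starts lid up on the table. Origin: centre of its underside. Weighs 60 to 130 g.
- slide_box_b: Slide box: closed plastic box, white with a dark seam round it, 60 mm (its x) by 52 mm (its y) by 36 mm high (its z); starts lid up on the table. Origin: centre of its underside. Weighs 60 to 130 g. The same as the other slide box.
- cassette: Video cassette in its case: flat black box with a paper label on top, 75 mm (its x) by 53 mm (its y) by 19 mm high (its z); starts flat on the table, label up. Origin: centre of its underside. Weighs 50 to 100 g.
- round_tray: Round grey tray, for the film canisters: outside 136 mm, inside 130 mm in diameter, 12 mm high: floor 3 mm thick, rim wall 3 mm thick rising 9 mm above that floor. Fixed to the table. Origin: centre of its underside, on the table top; z up.
- long_tray: Long rectangular grey tray, for the slide boxes: outside 118 mm (its x) by 166 mm (its y), inside 112 by 160 mm, 12 mm high: floor 3 mm thick, rim wall 3 mm thick rising 9 mm above that floor. Fixed to the table. Origin: centre of its underside, on the table top; z up. The two boxes fit side by side along its y.
- square_tray: Square grey tray, for the cassette: outside 121 by 121 mm, inside 115 by 115 mm (along its x and y), 12 mm high: floor 3 mm thick, rim wall 3 mm thick rising 9 mm above that floor. Fixed to the table. Origin: centre of its underside, on the table top; z up.
- paperweight: Bystander: round brass paperweight with a knob, 54 mm in diameter, 49 mm high, loose; must stay where it is. Origin: centre of its underside.
- paste_jar: Bystander: round jar of paste with a white cap, 50 mm in diameter, 60 mm high, loose; must stay where it is. Origin: centre of its underside.

How it is judged:
By the outcome, as a careful person would: the job done as asked, in the order asked, and still so for the second after the job is handed in, with the robot touching nothing.
It also fails if it takes over 115 s, if anything falls off the work surface, if the arm or the gripper's body presses on something with over 40 N, if the wrist force passes 120 N, or if a joint passes its speed limit or range.

## Working session

There is one attempt and no reset: what is moved stays moved. The work goes in short steps, Python scripts to look and compute and a tool call to move; the robot and the scene stay as the last step left them, time stands still between calls to the robot, and variables do not carry over. Pictures are saved under pics/ and viewed, about 12 in all and at most 16, crops included, and the job is handed in when it is done.

Besides the shell and the picture viewer there is one more tool, called after "Call:" by a JSON object that holds its "api" and its "payload". arm_command: Moves the arm, as the interface text tells. Its arguments: {"type":"object","properties":{"series":{"type":"array"},"jaw":{"type":"number"},"force":{"type":"number"}},"required":["series"]}

```bash
ls; mkdir -p pics
python3 - <<'E'
from station import status, snapshot, camera_params
import cv2,numpy as np
np.set_printoptions(precision=4,suppress=True)
s=status.sense();print(s)
for n in("top","side","wrist"):
    im=snapshot(n);cv2.imwrite(f"pics/{n}0.png",im[:,:,::-1]);print(n,camera_params(n))
E
```

```text
pics
{'t': 0.0, 'q': array([-1.4735,  0.5285,  1.4339, -0.    ,  1.1814, -0.1785]), 'qd': array([ 0.    , -0.0001,  0.0009, -0.0007,  0.0015, -0.001 ]), 'tau': array([ -0.0006, -44.2348, -17.8023,  -0.0003,   0.0084,  -0.    ]), 'tcp_pos': array([ 0.1702, -0.6006,  0.2303]), 'tool_rot': array([ 0.4271,  0.5645, -0.426 ,  0.5635]), 'force': array([-1.038 ,  0.3267, -0.5571]), 'ft_torque': array([-0.0023, -0.0439,  0.0734]), 'finger_gap': 0.9990148405985526}
top {'fovy': 48.40404316492891, 'cx': 257.8067795765578, 'cy': 195.02144417877568, 'extrinsics': array([[-0.0082, -0.9991,  0.0422,  0.4445],
       [-0.9995,  0.007 , -0.0295,  0.0159],
       [ 0.0291, -0.0425, -0.9987,  1.2802],
       [ 0.    ,  0.    ,  0.    ,  1.    ]])}
side {'fovy': 55.759630624692655, 'cx': 257.93204409744226, 'cy': 192.70067040386073, 'extrinsics': array([[-0.8153, -0.3527,  0.4592,  0.0887],
       [-0.579 ,  0.4929, -0.6495,  0.5722],
       [ 0.0028, -0.7954, -0.6061,  0.6005],
       [ 0.    ,  0.    ,  0.    ,  1.    ]])}
wrist {'fovy': 68.46371856786408, 'cx': 256.3549919144061, 'cy': 190.4417969420992, 'mount': array([[ 0.0005, -0.2998,  0.954 , -0.1423],
       [-0.0012, -0.954 , -0.2998,  0.0768],
       [ 1.    , -0.001 , -0.0008, -0.0001],
       [ 0.    ,  0.    ,  0.    ,  1.    ]])}
```

View pics/top0.png

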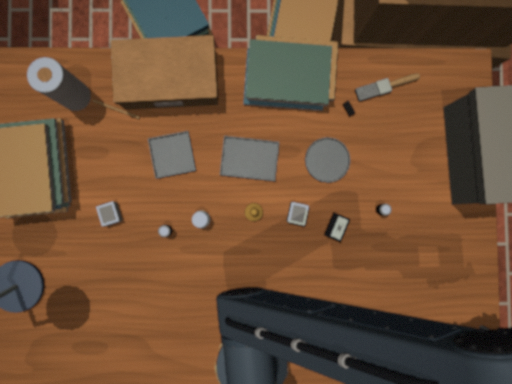

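View pics/side0.png

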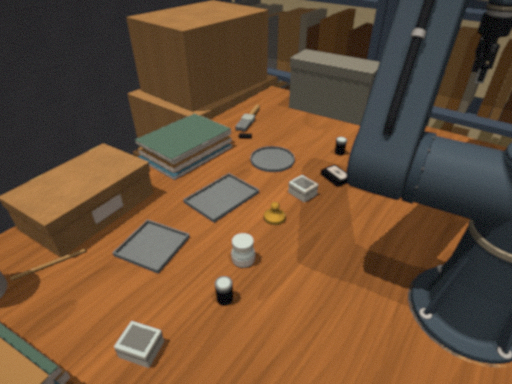

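Top view: square tray (172,155), long (250,159), round (327,160). Slide boxes are at (109,214) and (298,214), the cassette at (337,228), canisters at (165,231) and (384,210). Jar is at (201,219) and the paperweight at (254,212). The side view agrees.

```bash
cat > h.py <<'E'
from station import status, snapshot, camera_params
import cv2,numpy as np
from scipy.spatial.transform import Rotation as R
np.set_printoptions(precision=4,suppress=True)
def cam(n,s=None):
    p=camera_params(n)
    if n!="wrist": return p,p["extrinsics"]
    s=s or status.sense();T=np.eye(4);T[:3,:3]=R.from_quat(s["tool_rot"]).as_matrix();T[:3,3]=s["tcp_pos"]
    return p,T@p["mount"]
def cast(pE,uv,z):
    p,E=pE;f=192/np.tan(np.radians(p["fovy"])/2);uv=np.atleast_2d(np.asarray(uv,float))
    d=np.c_[(uv[:,0]-p["cx"])/f,(uv[:,1]-p["cy"])/f,np.ones(len(uv))]@E[:3,:3].T
    o=E[:3,3];return (o+d*((z-o[2])/d[:,2])[:,None])[:,:2]
def rect(pE,c,z):
    """min-area rectangle of a contour cast on height z: centre, sizes, angle of the long side (deg)"""
    w=cast(pE,c.reshape(-1,2),z)
    (x,y),(a,b),t=cv2.minAreaRect((w*1000).astype(np.float32))
    if a<b:a,b,t=b,a,t+90
    return np.r_[x,y,a,b,(t+90)%180-90].round(1)
E
python3 - <<'E'
from h import *
im=cv2.imread("pics/top0.png");hsv=cv2.cvtColor(im,cv2.COLOR_BGR2HSV)
m=((hsv[...,1]<75)|(hsv[...,2]<35)).astype(np.uint8)
pE=cam("top")
S=dict(square=(172,155,.012),long=(250,159,.012),round=(327,160,.012),boxL=(109,214,.036),boxR=(298,214,.036),cas=(337,228,.019),canL=(165,231,.05),canR=(384,210,.05),jar=(201,219,.06))
n,lab,st,ce=cv2.connectedComponentsWithStats(m)
for k,(u,v,z) in S.items():
    sub=lab[v-4:v+5,u-4:u+5];l=np.bincount(sub[sub>0]).argmax()
    c,_=cv2.findContours((lab==l).astype(np.uint8),0,1);c=max(c,key=cv2.contourArea)
    print(k,st[l],rect(pE,c,z))
y=(hsv[180:240,230:280]);print("pw",cast(pE,(254,212),.03))
s=status.sense();print(R.from_quat(s["tool_rot"]).as_matrix())
E
```

```text
square [ 148  131   48   47 1655] [620.5 233.7 121.5 120.7 -78.9]
long [ 220  136   59   45 2179] [608.5   2.8 166.1 118.4  83.3]
round [ 305  138   45   45 1559] [ 603.4 -231.5  132.8  131.4  -45.5]
boxL [ 96 201  25  26 466] [446.9 411.4  64.9  60.3  18.3]
boxR [287 202  22  24 422] [ 442.4 -136.3   64.3   56.8  -13.3]
cas [326 214  23  27 395] [ 401.9 -255.1   70.1   50.5  -23.6]
canL [158 225  14  12 127] [396.3 247.7  34.   32.3 -45.2]
canR [377 204  14  12 133] [ 452.  -385.3   38.1   32.    88.8]
jar [192 211  18  17 255] [429.1 143.4  48.2  45.4  89.5]
pw [[ 0.4478 -0.0094]]
[[-0.0002  0.9622  0.2723]
 [ 0.0017  0.2723 -0.9622]
 [-1.      0.0003 -0.0017]]
```

Call:
{"api": "arm_command", "payload": {"series": [[[8,33,-13,0],[8,33,-13,0],[8,33,-13,0],[8,33,-13,0],[8,33,-13,0],[8,33,-13,0],[8,33,-13,0],[8,33,-13,0],[8,33,-13,0],[8,33,-13,0]]], "jaw": 80, "force": 30}}

```text
t: 1.15
tcp_pos: [0.4533, -0.3853, 0.1507]
tool_rot: [0.427, 0.564, -0.427, 0.564]
force: [-0.2, -0.3, 0.6]
finger_gap: 0.796
```

Run:
```python
from h import *
s=status.sense();im=snapshot("wrist");cv2.imwrite("pics/w1.png",im[:,:,::-1]);print(s["t"],s["tcp_pos"],s["tool_rot"],s["finger_gap"])
```

```text
1.15 [ 0.4533 -0.3853  0.1507] [ 0.4266  0.5641 -0.4265  0.5638] 0.7961522920196044
```

View pics/w1.png

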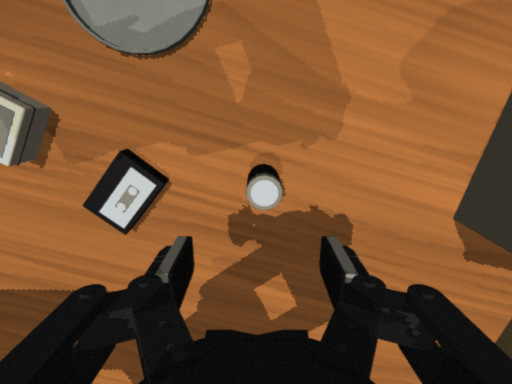

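The wrist view shows the canister's lid at (264,192), between the jaws' line and a little ahead; the cassette is at (127,192) and box R is cut off at the left.

```bash
cat >> h.py <<'E'
def delta(s,xyz):
    """tool-frame shift in mm from the state's pose to a world point (m)"""
    return (R.from_quat(s["tool_rot"]).as_matrix().T@(np.asarray(xyz)-s["tcp_pos"])*1000).round(1)
def yaw(s):
    z=R.from_quat(s["tool_rot"]).as_matrix()[:,2];return np.degrees(np.arctan2(z[1],z[0]))
def lid(im,pE,u,v,z,r=30,lo=120):
    """bright unsaturated blob near (u,v)"""
    h=cv2.cvtColor(im,cv2.COLOR_RGB2HSV);m=((h[...,1]<70)&(h[...,2]>lo)).astype(np.uint8)
    k=np.zeros_like(m);cv2.circle(k,(u,v),r,1,-1);c,_=cv2.findContours(m*k,0,1);c=max(c,key=cv2.contourArea)
    (a,b),q=cv2.minEnclosingCircle(c);e=rect(pE,c,z);return (a,b,q),e
E
python3 - <<'E'
from h import *
im=cv2.imread("pics/w1.png")[:,:,::-1];s=status.sense();pE=cam("wrist",s)
px,e=lid(im,pE,264,192,.05);print(px,e,yaw(s));print(delta(s,[e[0]/1e3,e[1]/1e3,.014]))
E
```

```text
(264.0, 192.0, 17.720144271850586) [ 457.2 -387.3   31.2   30.7   16. ] -74.0408380723895
[135.4  -1.5   6.8]
```

Run:
```python
from h import *
im=cv2.imread("pics/w1.png")[:,:,::-1];s=status.sense()
s0=dict(tcp_pos=np.array([ 0.4533,-0.3853,0.1507]),tool_rot=np.array([0.4266,0.5641,-0.4265,0.5638]))
px,e=lid(im,cam("wrist",s0),264,192,.05);print(s["t"],s["tcp_pos"],s["qd"],e);print(delta(s,[e[0]/1e3,e[1]/1e3,.014]))
```

```text
1.2 [ 0.4566 -0.381   0.1495] [-0.0522 -0.0178  0.0283 -0.0385  0.0339 -0.1112] [ 453.4 -392.2   31.4   30.9   15.7]
[135.4  -6.5  10.5]
```

Call:
{"api": "arm_command", "payload": {"series": [[[0,0,0,0],[0,0,0,0]]]}}

```text
t: 1.4
tcp_pos: [0.4522, -0.3865, 0.1511]
tool_rot: [0.426, 0.564, -0.426, 0.564]
force: [-0.8, -1.2, 0.3]
finger_gap: 0.799
```

```bash
cat >> h.py <<'E'
def shot(name):
    s=status.sense();im=snapshot("wrist");cv2.imwrite(f"pics/{name}.png",im[:,:,::-1])
    print(name,"t",s["t"],"tcp",s["tcp_pos"],"yaw",yaw(s).round(1),"qd",np.abs(s["qd"]).max().round(3));return s,im,cam("wrist",s)
E
python3 - <<'E'
from h import *
s,im,pE=shot("w2")
px,e=lid(im,pE,264,192,.05,40);print(px,e);print(delta(s,[e[0]/1e3,e[1]/1e3,.014]));print(status.sense()["tcp_pos"])
E
```

```text
w2 t 1.4 tcp [ 0.4522 -0.3865  0.1511] yaw -74.2 qd 0.026
(263.0641174316406, 190.7820587158203, 17.72158432006836) [ 453.7 -392.    31.3   30.9   15.8]
[137.1   0.1   5.7]
[ 0.4518 -0.387   0.1514]
```

Call:
{"api": "arm_command", "payload": {"series": [[[10,0,3,0],[20,0,2.5,0],[20,0,0,0],[20,0,0,0],[20,0,0,0],[20,0,0,0],[17,0,0,0],[10,0,0,0],[0,0,0,0]]]}}

```text
t: 2.35
tcp_pos: [0.4525, -0.3916, 0.0126]
tool_rot: [0.427, 0.565, -0.427, 0.563]
force: [-0.1, 0.3, -0.2]
finger_gap: 0.799
```

Call:
{"api": "arm_command", "payload": {"series": [[[0,0,0,0],[0,0,0,0],[0,0,0,0],[0,0,0,0],[0,0,0,0],[0,0,0,0],[0,0,0,0]]], "jaw": 0, "force": 30}}

```text
t: 3.05
tcp_pos: [0.4543, -0.3923, 0.0153]
tool_rot: [0.426, 0.563, -0.427, 0.565]
force: [-0.9, 0.9, 6.3]
finger_gap: 0.382
```

Call:
{"api": "arm_command", "payload": {"series": [[[-15,0,0,0],[-25,0,0,0],[-20,20,-10,0],[0,40,-20,0],[0,40,-20,0],[0,40,-21,0],[0,40,-21,0],[0,30,-15,0],[0,10.5,-5.5,0],[0,0,0,0]]]}}

```text
t: 4.05
tcp_pos: [0.6362, -0.2217, 0.0746]
tool_rot: [0.426, 0.565, -0.426, 0.565]
force: [-0.1, -0.1, -0.9]
finger_gap: 0.389
```

Run:
```python
from h import *
s,im,pE=shot("w3");print(s["finger_gap"],s["force"],delta(s,[.635,-.2225,.018]))
```

```text
w3 t 4.05 tcp [ 0.6362 -0.2217  0.0746] yaw -74.0 qd 0.052
0.38861918440469534 [-0.1094 -0.1221 -0.9377] [56.6 -1.4  0.4]
```

View pics/w3.png

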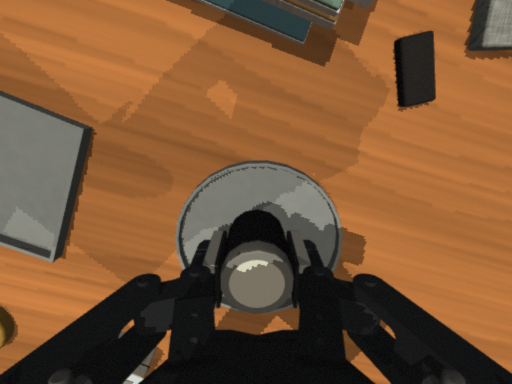

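The canister is held upright at (258,265), over the round tray (258,240). Lowering it now.

Call:
{"api": "arm_command", "payload": {"series": [[[10,-1,0,0],[15,0,0,0],[12,0,0,0],[10,0,0,0],[5,0,0,0],[3,0,0,0],[2,0,0,0],[0,0,0,0],[0,0,0,0]]]}}

```text
t: 5.0
tcp_pos: [0.6341, -0.2236, 0.0185]
tool_rot: [0.426, 0.564, -0.427, 0.564]
force: [-2.2, 0.1, 5.0]
finger_gap: 0.386
```

Call:
{"api": "arm_command", "payload": {"series": [[[0,0,0,0],[0,0,0,0],[0,0,0,0],[0,0,0,0],[0,0,0,0]]], "jaw": 65}}

```text
t: 5.5
tcp_pos: [0.6345, -0.2237, 0.0171]
tool_rot: [0.427, 0.564, -0.427, 0.564]
force: [0.7, 0.3, -0.8]
finger_gap: 0.649
```

Call:
{"api": "arm_command", "payload": {"series": [[[-15,0,0,0],[-35,0,0,0],[-45,0,0,0],[-35,-5,-25,0],[0,-9,-46,0],[0,-9,-46,0],[0,-9,-46,0],[0,-9,-46,0],[0,-9,-46,0],[0,-9,-46,0]]]}}

```text
t: 6.5
tcp_pos: [0.4951, 0.0513, 0.1485]
tool_rot: [0.427, 0.563, -0.426, 0.564]
force: [0.5, 0.7, 0.3]
finger_gap: 0.644
```

Call:
{"api": "arm_command", "payload": {"series": [[[0,-9,-46,0],[0,-9,-46,0],[0,-9,-46,0],[0,-9,-46,0],[0,-6,-33,0],[0,0,-16,0],[0,0,0,0],[0,0,0,0],[0,0,0,0]]]}}

```text
t: 7.4
tcp_pos: [0.3925, 0.262, 0.1477]
tool_rot: [0.427, 0.564, -0.427, 0.564]
force: [0.2, -0.6, 0.1]
finger_gap: 0.654
```

Run:
```python
from h import *
s,im,pE=shot("w4")
px,e=lid(im,pE,264,192,.05,60);print(px,e);print(delta(s,[e[0]/1e3,e[1]/1e3,.014]))
```

```text
w4 t 7.4 tcp [0.3925 0.262  0.1477] yaw -74.3 qd 0.01
(271.86956787109375, 191.02174377441406, 15.16499137878418) [396.9 249.   26.7  26.2 -74.3]
[133.7   0.6  13.7]
```

View pics/w4.png

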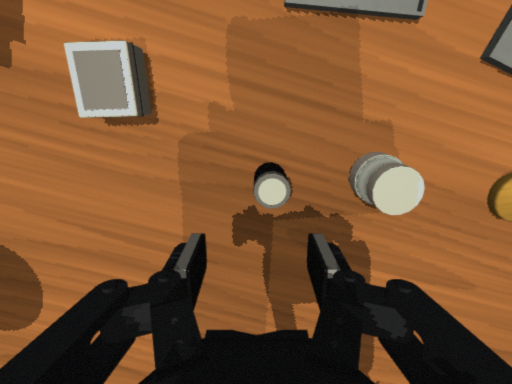

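The lid is at (272,191), and the jar is clear at (395,188). Descending.

Call:
{"api": "arm_command", "payload": {"series": [[[10,0,7,0],[18,0,6.5,0],[20,0,0,0],[20,0,0,0],[20,0,0,0],[20,0,0,0],[15,0,0,0],[10,0,0,0],[0,0,0,0]]]}}

```text
t: 8.35
tcp_pos: [0.3949, 0.2486, 0.0129]
tool_rot: [0.426, 0.564, -0.428, 0.563]
force: [-0.1, -0.9, 0.4]
finger_gap: 0.652
```

Call:
{"api": "arm_command", "payload": {"series": [[[0,0,0,0],[0,0,0,0],[0,0,0,0],[0,0,0,0],[0,0,0,0],[0,0,0,0]]], "jaw": 0, "force": 30}}

```text
t: 8.95
tcp_pos: [0.3957, 0.2498, 0.0147]
tool_rot: [0.427, 0.564, -0.426, 0.564]
force: [0.0, -0.6, 1.8]
finger_gap: 0.385
```

Call:
{"api": "arm_command", "payload": {"series": [[[-15,0,0,0],[-35,0,0,0],[-45,0,0,0],[-15,0,10,0],[0,3,30,0],[0,3,45,0],[0,3,45,0],[0,3,45,0],[0,3,45,0],[0,3,45,0]]]}}

```text
t: 9.95
tcp_pos: [0.4851, -0.0021, 0.1243]
tool_rot: [0.427, 0.564, -0.427, 0.564]
force: [0.4, 1.0, 1.5]
finger_gap: 0.384
```

Call:
{"api": "arm_command", "payload": {"series": [[[0,3,45,0],[0,3,45,0],[0,3,45,0],[0,3,45,0],[0,3,40,0],[0,2.7,25,0],[0,0,8.6,0],[25,0,0,0],[20,0,0,0],[0,0,0,0]]]}}

```text
t: 10.95
tcp_pos: [0.5681, -0.2369, 0.0764]
tool_rot: [0.426, 0.567, -0.426, 0.561]
force: [-0.7, 0.3, -0.9]
finger_gap: 0.387
```

Run:
```python
from h import *
s,im,pE=shot("w5");print(s["finger_gap"],s["force"],delta(s,[.5715,-.2405,.0175]))
```

```text
w5 t 10.95 tcp [ 0.5681 -0.2369  0.0764] yaw -74.2 qd 0.038
0.3865046851782976 [-0.6755  0.3349 -0.8802] [58.9  2.6  4.8]
```

View pics/w5.png

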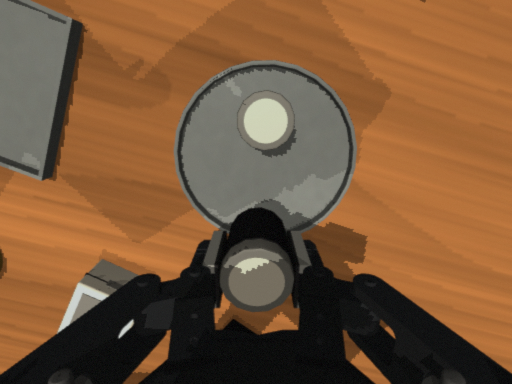

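Canister one stands in the tray at (266,120), and the second is held at (257,272). Lowering it into the near half.

Call:
{"api": "arm_command", "payload": {"series": [[[10,3,3,0],[15,0,0,0],[15,0,0,0],[11,0,0,0],[6,0,0,0],[3,0,0,0],[2,0,0,0],[0,0,0,0],[0,0,0,0]]]}}

```text
t: 11.9
tcp_pos: [0.5752, -0.242, 0.0178]
tool_rot: [0.427, 0.564, -0.426, 0.564]
force: [-0.2, -0.4, 0.2]
finger_gap: 0.381
```

Call:
{"api": "arm_command", "payload": {"series": [[[0,0,0,0],[0,0,0,0],[0,0,0,0],[0,0,0,0],[0,0,0,0]]], "jaw": 65}}

```text
t: 12.4
tcp_pos: [0.5748, -0.2417, 0.0173]
tool_rot: [0.427, 0.564, -0.427, 0.564]
force: [-0.4, 0.5, -0.2]
finger_gap: 0.649
```

Call:
{"api": "arm_command", "payload": {"series": [[[-15,0,0,0],[-35,0,0,0],[-45,0,0,0],[-40,-18,-25,0],[0,-25,-35,0],[0,-25,-35,0],[0,-20,-30,0],[0,-10,-12,0],[0,0,0,-0.1],[0,0,0,-0.14]]]}}

```text
t: 13.4
tcp_pos: [0.4431, -0.1363, 0.1532]
tool_rot: [0.354, 0.611, -0.354, 0.612]
force: [0.4, -0.3, 0.2]
finger_gap: 0.651
```

Call:
{"api": "arm_command", "payload": {"series": [[[0,0,0,-0.14],[0,0,0,-0.14],[0,0,0,-0.14],[0,0,0,-0.14],[0,0,0,-0.14],[0,0,0,-0.12],[0,0,0,0],[0,0,0,0]]], "jaw": 100}}

```text
t: 14.2
tcp_pos: [0.4436, -0.1368, 0.1526]
tool_rot: [0.084, 0.702, -0.084, 0.703]
force: [-0.5, 0.1, 0.2]
finger_gap: 0.998
```

Run:
```python
from h import *
s,im,pE=shot("w6");h=cv2.cvtColor(im,cv2.COLOR_RGB2HSV)
m=((h[...,1]<70)&(h[...,2]>100)).astype(np.uint8)
for c in cv2.findContours(m,0,1)[0]:
    if cv2.contourArea(c)>300: print(cv2.boundingRect(c),rect(pE,c,.036))
```

```text
w6 t 14.2 tcp [ 0.4436 -0.1368  0.1526] yaw -13.6 qd 0.007
(217, 277, 57, 29) [ 403.6 -249.4   58.3   28.7  -23.9]
(358, 168, 133, 113) [ 594.5 -215.9  122.5  116.   -56.8]
(224, 159, 64, 53) [ 443.1 -136.5   59.5   51.8  -13.7]
(339, 0, 136, 92) [592.4 -43.8 107.3  69.5  -7. ]
```

View pics/w6.png

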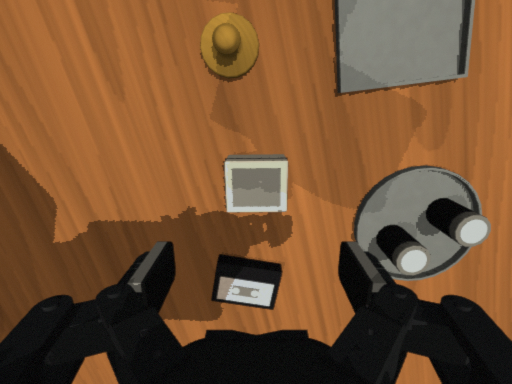

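Box R measures 59.5×51.8 mm at (256,185), aligned with the jaws to 0.1°. Both canisters stand in the round tray. Descending onto the box.

Call:
{"api": "arm_command", "payload": {"series": [[[10,0,0,0],[20,0,0,0],[25,0,0,0],[25,0,0,0],[25,0,0,0],[20,0,0,0],[13,0,0,0],[7,0,0,0],[3,0,0,0],[0,0,0,0]]]}}

```text
t: 15.25
tcp_pos: [0.4433, -0.1367, 0.0037]
tool_rot: [0.083, 0.702, -0.083, 0.702]
force: [0.0, 0.2, 0.1]
finger_gap: 1.0
```

Call:
{"api": "arm_command", "payload": {"series": [[[0,0,0,0],[0,0,0,0],[0,0,0,0],[0,0,0,0],[0,0,0,0],[0,0,0,0]]], "jaw": 0, "force": 40}}

```text
t: 15.85
tcp_pos: [0.4438, -0.137, 0.0047]
tool_rot: [0.083, 0.702, -0.083, 0.703]
force: [-0.6, 0.9, 5.9]
finger_gap: 0.695
```

Call:
{"api": "arm_command", "payload": {"series": [[[-10,0,0,0],[-25,0,0,0],[-30,0,0,0],[-15,0,0,-0.12],[0,18,23,0],[0,28,35,0],[0,28,35,0],[0,26,33,0],[0,13,16,0],[0,5,6,0]]]}}

```text
t: 16.85
tcp_pos: [0.6058, -0.0351, 0.0844]
tool_rot: [0.04, 0.705, -0.04, 0.707]
force: [-0.4, 0.0, -1.2]
finger_gap: 0.694
```

Call:
{"api": "arm_command", "payload": {"series": [[[0,0,0,0],[0,0,0,0]]]}}

```text
t: 17.05
tcp_pos: [0.6022, -0.0368, 0.0837]
tool_rot: [0.041, 0.707, -0.041, 0.705]
force: [0.2, -0.1, -1.0]
finger_gap: 0.696
```

Run:
```python
from h import *
s,im,pE=shot("w7");print(s["finger_gap"],s["force"],delta(s,[.6038,-.0369,.0075]))
```

```text
w7 t 17.05 tcp [ 0.6022 -0.0368  0.0837] yaw -6.6 qd 0.014
0.696279244044785 [ 0.2144 -0.0827 -0.9905] [76.2  0.1  1.8]
```

View pics/w7.png

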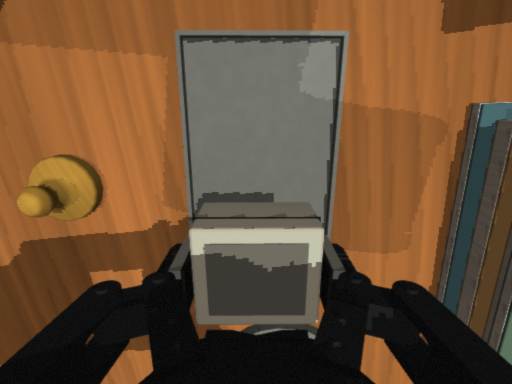

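The held box sits level at (256,265), square to the long tray (rim columns 180–345). Lowering 77 mm.

Call:
{"api": "arm_command", "payload": {"series": [[[10,0,1,0],[18,0,0,0],[18,0,0,0],[14,0,0,0],[8,0,0,0],[5,0,0,0],[2,0,0,0],[2,0,0,0],[0,0,0,0],[0,0,0,0]]]}}

```text
t: 18.1
tcp_pos: [0.6055, -0.0367, 0.0078]
tool_rot: [0.04, 0.705, -0.041, 0.706]
force: [0.0, 0.3, 2.3]
finger_gap: 0.699
```

Call:
{"api": "arm_command", "payload": {"series": [[[0,0,0,0],[0,0,0,0],[0,0,0,0],[0,0,0,0]]], "jaw": 80}}

```text
t: 18.5
tcp_pos: [0.605, -0.0366, 0.0069]
tool_rot: [0.041, 0.706, -0.041, 0.706]
force: [0.3, -0.3, 0.3]
finger_gap: 0.802
```

Call:
{"api": "arm_command", "payload": {"series": [[[-15,0,0,0],[-35,0,0,0],[-45,0,0,0],[-45,12,-6,0],[-5,30,-15,0],[0,42,-20.5,0],[0,42,-20.5,0],[0,42,-20.5,0],[0,42,-20.5,0],[0,42,-20.5,0]]], "jaw": 100}}

```text
t: 19.5
tcp_pos: [0.5105, 0.2295, 0.1532]
tool_rot: [0.041, 0.705, -0.041, 0.706]
force: [0.5, 0.7, -0.9]
finger_gap: 0.995
```

Call:
{"api": "arm_command", "payload": {"series": [[[0,42,-20.5,0],[0,42,-20.5,0],[0,42,-20.5,0],[0,32,-15,0],[0,16,-8,0],[0,0,0,0],[0,0,0,0]]]}}

```text
t: 20.2
tcp_pos: [0.4474, 0.4096, 0.1522]
tool_rot: [0.04, 0.706, -0.041, 0.706]
force: [-0.1, -0.3, 0.2]
finger_gap: 1.004
```

```bash
cat >> h.py <<'E'
def rects(im,pE,z,lo=100,amin=300):
    h=cv2.cvtColor(im,cv2.COLOR_RGB2HSV);m=((h[...,1]<70)&(h[...,2]>lo)).astype(np.uint8)
    for c in cv2.findContours(m,0,1)[0]:
        if cv2.contourArea(c)>amin: print(cv2.boundingRect(c),rect(pE,c,z))
E
python3 - <<'E'
from h import *
s,im,pE=shot("w8");rects(im,pE,.036)
E
```

```text
w8 t 20.2 tcp [0.4474 0.4096 0.1522] yaw -6.6 qd 0.03
(386, 248, 84, 55) [617.9 280.4  80.7  64.7  10.8]
(217, 144, 78, 72) [447.7 414.8  60.   51.8  17.4]
(275, 0, 167, 39) [544.2 546.6 131.7  15.7   5.7]
```

View pics/w8.png

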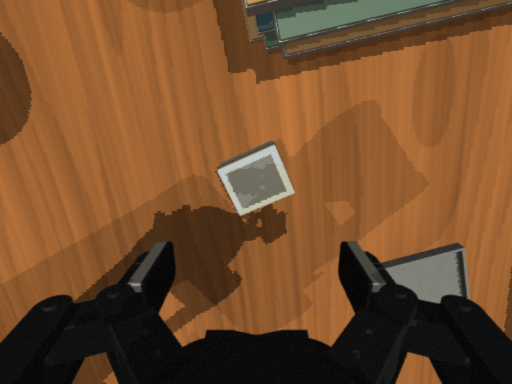

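Box L is at (256,178), 60×51.8 mm, at 17.4°, with the book stack well above it in the picture. Turning to match and descending.

Call:
{"api": "arm_command", "payload": {"series": [[[0,0,0,-0.14],[0,0,0,-0.14],[0,0,0,-0.139],[10,4,1.5,0],[25,0,0,0],[30,0,0,0],[30,0,0,0],[25,0,0,0],[13,0,0,0],[7,0,0,0]]]}}

```text
t: 21.25
tcp_pos: [0.4472, 0.4136, 0.0103]
tool_rot: [-0.106, 0.7, 0.106, 0.698]
force: [-0.6, -0.7, 1.2]
finger_gap: 0.998
```

Call:
{"api": "arm_command", "payload": {"series": [[[5,0,0,0],[3,0,0,0],[0,0,0,0]]]}}

```text
t: 21.55
tcp_pos: [0.4479, 0.4149, 0.0045]
tool_rot: [-0.107, 0.699, 0.107, 0.699]
force: [-0.0, -0.1, -0.3]
finger_gap: 1.0
```

Call:
{"api": "arm_command", "payload": {"series": [[[0,0,0,0],[0,0,0,0],[0,0,0,0],[0,0,0,0],[0,0,0,0],[0,0,0,0]]], "jaw": 0, "force": 40}}

```text
t: 22.15
tcp_pos: [0.448, 0.4152, 0.0049]
tool_rot: [-0.107, 0.698, 0.107, 0.7]
force: [-1.5, -0.4, 5.2]
finger_gap: 0.696
```

Call:
{"api": "arm_command", "payload": {"series": [[[-10,0,0,0],[-30,0,0,0],[-35,0,0,0],[-15,0,0,0.14],[0,0,0,0.14],[0,0,0,0.139],[0,-20,12,0],[0,-38,22.5,0],[0,-38,22.5,0],[0,-38,22.5,0]]]}}

```text
t: 23.15
tcp_pos: [0.511, 0.2712, 0.0941]
tool_rot: [0.04, 0.706, -0.04, 0.706]
force: [-0.2, 1.4, -1.8]
finger_gap: 0.696
```

Call:
{"api": "arm_command", "payload": {"series": [[[0,-38,22.5,0],[0,-38,22.5,0],[0,-38,22.5,0],[0,-38,22.5,0],[0,-35,21,0],[0,-20,12,0],[0,-9,5,0],[0,0,0,0],[0,0,0,0]]]}}

```text
t: 24.05
tcp_pos: [0.6122, 0.0443, 0.0937]
tool_rot: [0.041, 0.707, -0.04, 0.705]
force: [0.4, -0.2, -1.4]
finger_gap: 0.696
```

Run:
```python
from h import *
s,im,pE=shot("w9");print(s["finger_gap"],s["force"],delta(s,[.6132,.0425,.0075]))
```

```text
w9 t 24.05 tcp [0.6122 0.0443 0.0937] yaw -6.6 qd 0.019
0.6963406264676861 [ 0.3822 -0.2396 -1.3874] [86.2 -1.7  1.3]
```

View pics/w9.png

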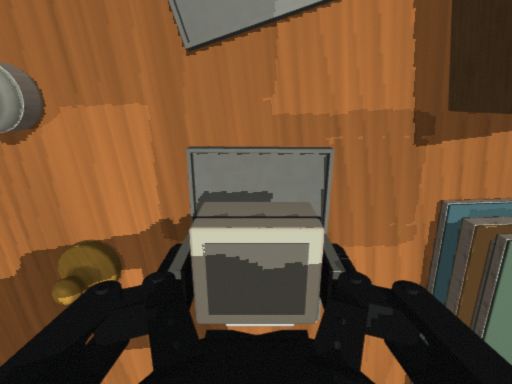

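The second box is square over the far half of the tray (rim columns 188–332, box columns 190–323). Lowering 87 mm.

Call:
{"api": "arm_command", "payload": {"series": [[[12,0,1,0],[20,0,0,0],[20,0,0,0],[16,0,0,0],[9,0,0,0],[5,0,0,0],[3,0,0,0],[2,0,0,0],[0,0,0,0],[0,0,0,0]]]}}

```text
t: 25.1
tcp_pos: [0.615, 0.0431, 0.0079]
tool_rot: [0.041, 0.705, -0.041, 0.706]
force: [-0.7, 0.4, 2.4]
finger_gap: 0.694
```

Call:
{"api": "arm_command", "payload": {"series": [[[0,0,0,0],[0,0,0,0],[0,0,0,0],[0,0,0,0]]], "jaw": 80}}

```text
t: 25.5
tcp_pos: [0.6145, 0.043, 0.0069]
tool_rot: [0.041, 0.706, -0.041, 0.706]
force: [-1.1, 0.6, 0.1]
finger_gap: 0.801
```

Call:
{"api": "arm_command", "payload": {"series": [[[-15,0,0,0],[-35,0,0,0],[-45,0,0,0],[-45,-12,-6,0],[-5,-33,-18,0],[0,-40,-22,0],[0,-40,-22,0],[0,-40,-22,0],[0,-40,-22,0],[0,-40,-22,0]]], "jaw": 100}}

```text
t: 26.5
tcp_pos: [0.4522, -0.1863, 0.1531]
tool_rot: [0.04, 0.705, -0.041, 0.706]
force: [0.1, -0.8, 0.4]
finger_gap: 1.0
```

Call:
{"api": "arm_command", "payload": {"series": [[[0,-40,-22,0],[0,-25,-14,0],[0,-10.5,-6,0],[0,0,0,-0.141],[0,0,0,-0.141],[0,0,0,-0.141],[0,0,0,-0.141],[0,0,0,-0.141],[0,0,0,-0.141],[0,0,0,-0.141]]]}}

```text
t: 27.5
tcp_pos: [0.4033, -0.2545, 0.1526]
tool_rot: [-0.301, 0.64, 0.301, 0.64]
force: [0.2, 0.0, 0.2]
finger_gap: 1.002
```

Call:
{"api": "arm_command", "payload": {"series": [[[0,0,0,-0.141],[0,0,0,-0.141],[0,0,0,0],[0,0,0,0]]]}}

```text
t: 27.9
tcp_pos: [0.4032, -0.2547, 0.1524]
tool_rot: [-0.385, 0.593, 0.385, 0.593]
force: [0.2, 0.5, -0.1]
finger_gap: 0.999
```

Run:
```python
from h import *
s,im,pE=shot("w10");rects(im,pE,.019)
h=cv2.cvtColor(im,cv2.COLOR_RGB2HSV);g=((h[...,2]<60)|(h[...,1]<70)).astype(np.uint8)
for c in cv2.findContours(g,0,1)[0]:
    if 1500<cv2.contourArea(c)<20000: print("dark",cv2.boundingRect(c),rect(pE,c,.019))
```

```text
w10 t 27.9 tcp [ 0.4032 -0.2547  0.1524] yaw 66.0 qd 0.007
(285, 270, 70, 76) [ 573.6 -245.1   96.2   78.6  -49. ]
(481, 253, 31, 54) [622.  -53.9  65.4  34.1  -8.9]
(461, 212, 51, 88) [590.3 -56.6 101.6  52.2  -7.2]
(233, 151, 31, 59) [ 399.8 -262.3   61.1   30.4  -23.7]
dark (228, 142, 53, 73) [ 400.6 -256.2   75.4   52.2  -23.8]
```

View pics/w10.png

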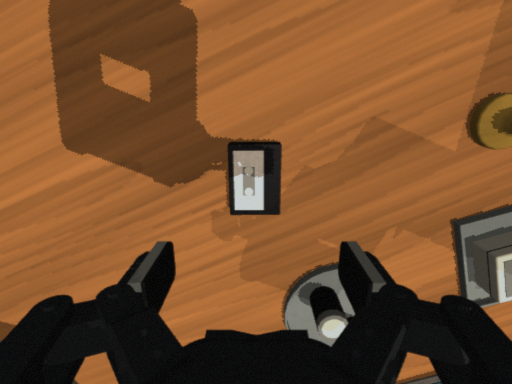

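The cassette measures 75.4×52.2 mm at (254,178), aligned with the jaws. Descending to TCP z≈0; at a 53 mm opening the tips still stay a few mm above the table.

Call:
{"api": "arm_command", "payload": {"series": [[[10,2,-2.5,0],[22,0,0,0],[28,0,0,0],[28,0,0,0],[25,0,0,0],[18,0,0,0],[11,0,0,0],[6,0,0,0],[3,0,0,0],[0,0,0,0]]]}}

```text
t: 28.95
tcp_pos: [0.4001, -0.2567, 0.001]
tool_rot: [-0.386, 0.593, 0.386, 0.593]
force: [-0.2, -0.5, 0.2]
finger_gap: 1.001
```

Call:
{"api": "arm_command", "payload": {"series": [[[0,0,0,0],[0,0,0,0],[0,0,0,0],[0,0,0,0],[0,0,0,0],[0,0,0,0]]], "jaw": 0, "force": 40}}

```text
t: 29.55
tcp_pos: [0.4003, -0.2569, 0.0018]
tool_rot: [-0.386, 0.593, 0.385, 0.593]
force: [-1.1, 0.2, 6.6]
finger_gap: 0.611
```

Call:
{"api": "arm_command", "payload": {"series": [[[-10,0,0,0],[-30,0,0,0],[-40,0,0,0],[-30,0,10,0],[0,0,30,0],[0,-0.5,45,0],[0,-0.5,45,0],[0,-0.5,45,0],[0,-0.5,45,0],[0,-0.5,45,0]]]}}

```text
t: 30.55
tcp_pos: [0.5098, -0.0134, 0.1116]
tool_rot: [-0.386, 0.593, 0.386, 0.593]
force: [0.3, -0.1, -0.1]
finger_gap: 0.609
```

Call:
{"api": "arm_command", "payload": {"series": [[[0,-0.5,45,0],[0,-0.5,45,0],[0,0,45,0],[0,0,45,0],[0,0,45,0],[0,0,35,0],[0,0,12,0],[0,0,0,-0.12],[0,0,0,-0.14],[0,0,0,-0.14]]]}}

```text
t: 31.55
tcp_pos: [0.6196, 0.2322, 0.111]
tool_rot: [-0.497, 0.503, 0.497, 0.502]
force: [0.2, -0.9, -0.8]
finger_gap: 0.606
```

Call:
{"api": "arm_command", "payload": {"series": [[[0,0,0,-0.14],[20,0,0,-0.07],[20,0,0,0],[0,0,0,0],[0,0,0,0]]]}}

```text
t: 32.05
tcp_pos: [0.6199, 0.2323, 0.0709]
tool_rot: [-0.545, 0.45, 0.546, 0.449]
force: [0.2, -0.4, 0.5]
finger_gap: 0.61
```

Run:
```python
from h import *
s,im,pE=shot("w11");print(s["finger_gap"],s["force"],delta(s,[.6205,.2337,.004]))
```

```text
w11 t 32.05 tcp [0.6199 0.2323 0.0709] yaw 101.0 qd 0.027
0.6100172635428701 [ 0.1716 -0.4392  0.5112] [66.9 -1.   1.3]
```

View pics/w11.png

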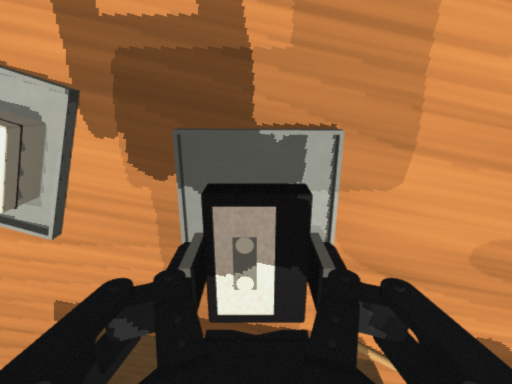

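The cassette is level and square over the square tray (columns 175–343, cassette columns 203–312). Lowering 67 mm.

Call:
{"api": "arm_command", "payload": {"series": [[[10,-0.5,1,0],[16,0,0,0],[15,0,0,0],[12,0,0,0],[6,0,0,0],[4,0,0,0],[2,0,0,0],[2,0,0,0],[0,0,0,0],[0,0,0,0]]]}}

```text
t: 33.1
tcp_pos: [0.6212, 0.2342, 0.0049]
tool_rot: [0.546, -0.449, -0.546, -0.45]
force: [-1.1, -1.4, 3.5]
finger_gap: 0.61
```

Call:
{"api": "arm_command", "payload": {"series": [[[0,0,0,0],[0,0,0,0],[0,0,0,0],[0,0,0,0]]], "jaw": 75}}

```text
t: 33.5
tcp_pos: [0.6209, 0.2341, 0.0038]
tool_rot: [0.546, -0.449, -0.546, -0.449]
force: [0.7, 0.4, 1.4]
finger_gap: 0.755
```

Call:
{"api": "arm_command", "payload": {"series": [[[-10,0,0,0],[-30,0,0,0],[-45,0,0,0],[-45,0,0,0],[-40,0,0,0],[-20,0,0,0],[0,0,0,0],[0,0,0,0]]]}}

```text
t: 34.3
tcp_pos: [0.6206, 0.2341, 0.1944]
tool_rot: [0.546, -0.449, -0.546, -0.45]
force: [-0.8, -0.1, -1.4]
finger_gap: 0.754
```

Run:
```python
from h import *
s=status.sense();print(s["t"],s["tcp_pos"])
a=snapshot("top");b=snapshot("side");cv2.imwrite("pics/topf.png",a[:,:,::-1])
t=cv2.resize(a[120:250,90:400],None,fx=2.5,fy=2.5,interpolation=cv2.INTER_CUBIC);c=cv2.resize(b[120:320,100:380],(775,554))[:275+0]
cv2.imwrite("pics/final.png",np.vstack([t,cv2.resize(b[125:300,100:360],(775,270))])[:,:,::-1])
old=cv2.imread("pics/top0.png")[:,:,::-1]
for n,(u,v) in dict(jar=(201,219),pw=(254,212)).items():
    print(n,np.abs(a[v-14:v+15,u-14:u+15].astype(int)-old[v-14:v+15,u-14:u+15]).mean())
```

```text
34.3 [0.6206 0.2341 0.1944]
jar 15.709472849782006
pw 11.31906460562822
```

View pics/final.png

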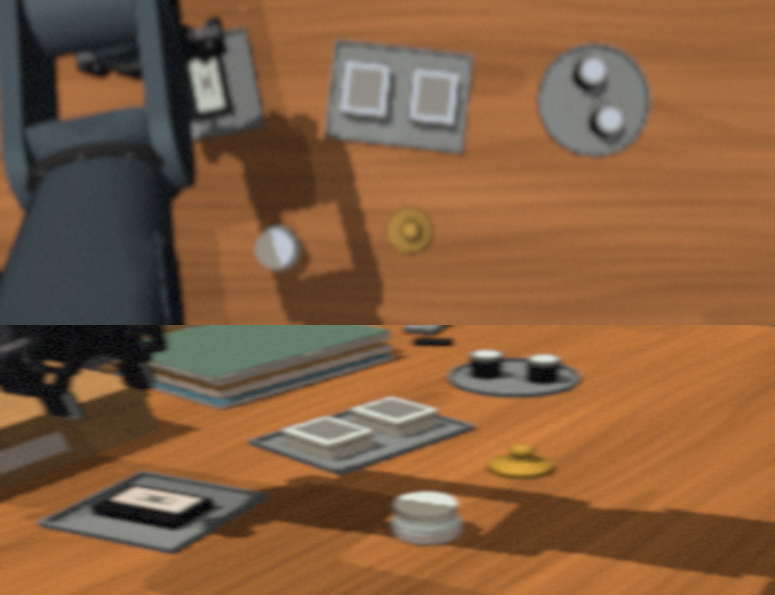

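All five items are in their trays. In the top crop the jar (277,248) and paperweight (410,230) map back to (201,219) and (254,212), the same pixels as at the start. Their image differences come from the arm's shadow.

```bash
python3 -c "
from station import ticket;print(ticket.sign_off())"
```

```text
the job is handed in; nothing more can be done
None
```

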